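# Check a frame seam by feeler, then by loupe

## Robot

A 6-joint arm with a two-finger parallel gripper is mounted at the origin on a cart in front of the work surface, level with it; the furniture and walls round the work are solid. World frame = base frame: x ahead of the robot, y to its left, z up, the work surface at z = 0. Lengths are in m, angles in degrees, forces in N, time in s.
With the tool pointing down it reaches from about 0.4 to 0.825 m from the base axis. Payload 7 kg.
Tool frame: the origin (TCP) lies at the very end of the fingers, on their centre line; the grasp point (between the pads) lies 19 mm behind it (r.hold_point_z is the distance from the TCP to the grasp point, in m); x points along the fingers, y is the direction in which the jaws open and shut, and the axes are right-handed (so a half turn about x gives the same grasp; the last joint's range is limited). The gripper opens to 88 mm and grips with 3 to 60 N. Pads are 19 mm wide; open, the fingers measure 130 mm over their backs; the gripper's body (78 mm by 193 mm) begins 47 mm behind the grasp point.
Start: joints at [88.184, 20.546, 0.682, 0, -70.136, -16.507], TCP at [0.212, 0.641, 0.227] pointing down, gripper open.
Joint ranges: [-176.03, 176.03], [-82.01, 121.73], [-58.28, 71.71], [-173.87, 95.51], [-174.79, -0.11], [-173.66, 173.66]. Speed limits (degrees/s): [136.94, 136.94, 172.46, 180, 180, 180].

## Interface

Orientations are given as [roll, pitch, yaw] about the fixed x, y, z axes, in that order (R = Rz(yaw) Ry(pitch) Rx(roll)).
In Python, from plant import r gives the robot as it stands. The module is installed in compiled form; this text tells all that it offers.
- The arm moves only by the shell command python3 -m creep 'ROWS' [FORCE]. ROWS is JSON, a list of rows, each a list of 7 numbers: the turn, a rotation vector about the tool's x, y, z in rad, then the shift along the tool's x, y, z in cm, then the opening in per cent of the stroke, from 0 (shut) to 100 (fully open). In form: [[rx, ry, rz, x, y, z, fingers], ...]. A call has 1 to 8 rows; each row shifts and turns the commanded pose from where the row before left it, along the tool's axes as they then stand; what a row does not reach is not made up. A row lasts 1/10 s, in which the tool goes at most 50 mm and 8.59 degrees, less where a joint would pass 70% of its speed; a pose out of reach is approached as far as the arm can. A call is refused whole if a number of a shift passes 5 or a number of a turn 0.15, either way. A call with a gripper value outside its range is refused whole. The fingers move at their own pace and stop on an object; FORCE is the grip in N (left out, the last holds). Time passes only in rows, so rows that do not move let the fingers close. It gives the time, the measured TCP pose, the force and the opening at its end, in the units of the state.
- r.get_state(): the state, without advancing time (a new reading comes with each control period).
- r.capture(name): name is "scene" or "top" or "wrist"; returns (picture, depth): 400x640x3 uint8, blue, green, red; 400x640 float32, m along the optical axis (not along the pixel's ray), 0 where there is no reading.
- r.camera_info(name): a dict with "fovy" (degrees; the focal length in pixels is half the picture's height over the tangent of half this angle, whatever the lens; pixels are square), "cx", "cy" (the principal point, pixels), "camera_from_world" (4x4, takes a point from world to camera coordinates). Camera axes: x right, y down, z forward; pixel columns grow to the right and rows downward; lengths in m; the calibration is good to about 2 mm. A picture is of the moment at which its call begins: read the wrist's pose just before it. camera_info takes no time and is no camera call; for the wrist camera it gives the pose at the moment of the call.
- r.close_job(): hands the job in, once; it reports no verdict.
Trained networks look in the newest picture that a camera, given by its name, has taken for a name from the list of things; names that differ only in an ending like _2 or _b are one class to them, and where a whole thing is asked for, a point or a joint stands for the part that bears it (a point fixed in the world has none). Each returns a list of dicts, best first, with "score" (0 to 1); they miss things now and then, are a little off and sometimes report something else, mostly with a low value. They report only what shows in the picture. A call takes as long as a camera call. They do not tell look-alikes from the thing itself.
- r.look_for(query, camera): "rect" ([left, top, right, bottom] in pixels, round what is visible of it).
- r.masks_of(query, camera): "pixels" (400x640 bool, what is visible of it) and "rect" ([left, top, right, bottom] in pixels, round what is visible of it).
The state is a dict: "time_s": time; "joints": joint angles; "qd": joint speeds; "joint_torque": joint torques, N m; "tcp_pos": TCP position; "eef_rot": TCP orientation; "contact_force": force on the tool from outside, world axes, zero at the start; "moment": the same for the moment, N m; "gripper_width": finger opening in m.
Only numpy, scipy, OpenCV 4.12 (cv2) and the standard library are available. Lean on these libraries where they do the work, as an engineer would, in place of code of your own. Each camera call takes 0.05 s, during which the arm holds its last target. There are 200 camera calls.

## Task

Check the seam on top of the aluminium frame rail for burrs: take the spring-footed feeler and slide it upright along the seam from the left cross line to the right one in one pass, keeping the foot pressed gently about half-way in, then stand it upright on the bare desk and let go. Next pick up the loupe and hold it level over the seam straight in front of the stand's pointer, its lower rim at the height of the pointer tip and touching nothing but your gripper; finish while still holding it there. Do not shift the pointer, and leave the other things on the desk where they are.

Things in the scene. Friction and masses are not known exactly. Their poses are not given: they have to be found in the camera images.
- rail: Frame rail, fixed to the desk: two bare aluminium bars joined side by side, 60 x 200 x 25 mm (x, y, z) in all. Origin at the centre of its underside, z up; the seam is the thin dark line in the middle of the flat top (25 mm up), along the rail's y. Its yaw varies up to 0.25 rad; +y is the left end seen from the robot. A short dark cross line crosses the seam near each end, 70 mm either side of the middle.
- seam_left (a point): Where the left cross line meets the seam, on the rail's top face (25 mm above the desk). Axes as the rail's.
- seam_q1 (a point): Point of the seam half-way between the left cross line and the middle, on the top face.
- seam_mid (a point): Middle of the seam, on the top face.
- seam_q3 (a point): Point of the seam half-way between the middle and the right cross line, on the top face.
- seam_right (a point): Where the right cross line meets the seam, on the top face.
- stand: Focus stand, fixed to the desk behind the rail (on the side away from the robot), at a varying place along it: dark steel base 36 x 50 x 8 mm, upright steel post of 10 mm diameter, 118 mm high, 80 mm from the seam. Behind it a 166 mm high light box with a scanner on top blocks the way from x = 0.62 m; a curtain stands at y = -0.5 m. Origin at the centre of the base's underside; its axes are parallel to the rail's.
- look_spot (a point): The point to look at: on the seam, on the rail's top face, straight in front of the pointer (80 mm from the post's axis along the stand's -x).
- pointer (a joint): Height setting of the pointer's collar on the post, m: the pointer tip stands 60 mm + this above the desk (0 to 0.04). Set beforehand and only held by friction (4 N): do not push it.
- pointer_tip (a point): Tip of the thin horizontal pointer that marks the focal height; the pointer (5 mm thick) reaches from the collar (20 mm diameter, 14 mm high) on the post towards the seam and ends 48 mm short of it.
- feeler_grip (a point): Seam feeler, loose, 0.1 kg, 100 mm high, standing upright on the desk: grey square handle 26 x 26 mm from 30 to 96 mm above its sole, a small black cap on it, and below it a round polished, slippery steel foot of 40 mm diameter, 11 mm thick, on a sprung stem. This point is on its axis, 72 mm above the sole when the foot is out; z up along the handle, x and y square to the handle's faces (grip it across these).
- foot_sole (a point): Centre of the sole (underside) of the feeler's foot.
- feeler_foot (a joint): How far the feeler's sprung foot is pressed into the handle, m: 0 fully out, 0.012 fully in. It starts to move at 2 N and takes 0.4 N more for each mm (about 4.4 N half-way in).
- feeler: The feeler's handle: the same axes as feeler_grip, origin 72 mm below that, where the sole is when the foot is out.
- loupe: Loupe (stand magnifier), loose, 70 g, standing upright on the desk: a clear round foot with a black ring round the lens on top, 47 mm diameter, 44 mm high. Origin at the centre of its lower rim, z up. It is solid for gripping: the black ring is from 31 to 44 mm up.
- loupe_center (a point): Centre of the loupe, 22 mm above its lower rim.
- loupe_foot (a point): Centre of the loupe's lower rim (its underside).
- tape: Bystander, loose: roll of amber tape lying flat on the mouse pad, 62 mm diameter, 12 mm high. Leave alone.
- spool: Bystander, loose: solder spool, 60 mm diameter, 47 mm high. Leave alone.
- tweezer_probe: Bystander, loose: pale tweezer probe, 186 mm long, lying at the left. Leave alone.
- usb_stick: Bystander, loose: small memory stick, 52 mm long, lying at the right. Leave alone.
Mind the look-alikes: they are no part of the job. What is shaped like the feeler but blue or purple is not meant.

How it is judged (in metres and radians):
On the way, in this order (a step that is already met when the one before it is completed fails the run):
1. the foot presses, part-way in, on the seam at the left cross line (horizontal distance between foot_sole and seam_left below 0.012 m and value of joint feeler_foot between 0.002 and 0.0105 m and contact force between feeler and rail above 1 N and angle between feeler_grip's own z axis and vertical below 0.15 rad), for 0.05 s.
2. still pressed a quarter of the way along (horizontal distance between foot_sole and seam_q1 below 0.012 m and value of joint feeler_foot between 0.002 and 0.0105 m and contact force between feeler and rail above 1 N and angle between feeler_grip's own z axis and vertical below 0.15 rad), for 0.05 s.
3. still pressed at the middle (horizontal distance between foot_sole and seam_mid below 0.012 m and value of joint feeler_foot between 0.002 and 0.0105 m and contact force between feeler and rail above 1 N and angle between feeler_grip's own z axis and vertical below 0.15 rad), for 0.05 s.
4. still pressed three quarters along (horizontal distance between foot_sole and seam_q3 below 0.012 m and value of joint feeler_foot between 0.002 and 0.0105 m and contact force between feeler and rail above 1 N and angle between feeler_grip's own z axis and vertical below 0.15 rad), for 0.05 s.
5. still pressed at the right cross line (horizontal distance between foot_sole and seam_right below 0.012 m and value of joint feeler_foot between 0.002 and 0.0105 m and contact force between feeler and rail above 1 N and angle between feeler_grip's own z axis and vertical below 0.15 rad), for 0.05 s.
6. the feeler stands released and upright on the desk (angle between feeler_grip's own z axis and vertical below 0.08 rad and height (world z) of foot_sole between -0.004 and 0.005 m and contact force between feeler and the arm below 0.1 N and contact force between feeler and the fingers below 0.1 N and linear speed of feeler below 0.02 m/s), for 0.2 s.
At the end, for the whole second after the job is handed in: Feeler upright (0.08 rad), still, released on the desk; loupe held still in the gripper, within 12 mm of the seam point before the pointer, rim within 7 mm of the tip's height, tilt under 0.12 rad, touching nothing else; pointer shifted under 4 mm, bystanders under 20 mm (all of step 6 and horizontal distance between loupe_center and look_spot below 0.012 m and z of loupe_foot in the frame of pointer_tip between -0.007 and 0.007 m and angle between loupe's own z axis and vertical below 0.12 rad and linear speed of loupe below 0.02 m/s and contact force between loupe and the fingers above 1 N and contact force between loupe and rail below 0.1 N and contact force between loupe and stand below 0.1 N and contact force between loupe and feeler below 0.1 N and distance of pointer_tip from where it was at the start of the episode below 0.004 m and distance of each of tape, spool, tweezer_probe, usb_stick from where it was at the start of the episode below 0.02 m); the arm keeps its last pose, push and grip.
It fails at once if the feeler is pressed on the rail with more than 20 N (contact force between feeler and rail above 20 N).
It fails at once if the pointer is shifted more than 4 mm (distance of pointer_tip from where it was at the start of the episode above 0.004 m).
It fails at once if a bystander is moved more than 20 mm (distance of any of tape, spool, tweezer_probe, usb_stick from where it was at the start of the episode above 0.02 m).
It also fails if it takes over 72 s, if anything falls off the work surface, if the arm or the gripper's body presses on something with over 40 N, if the wrist force passes 120 N, or if a joint passes its speed limit or range.

## Working session

There is one attempt and no reset: what is moved stays moved. The work goes in short steps, Python scripts to look and compute and a shell command to move; the robot and the scene stay as the last step left them, time stands still between calls to the robot, and variables do not carry over. Pictures are saved under pics/ and viewed, about 8 in all and at most 12, crops included, and the job is handed in when it is done.

```bash
mkdir -p pics; python3 - <<'E'
from plant import r
import cv2,numpy as np
print({k:np.round(v,3) for k,v in r.get_state().items()}, r.hold_point_z)
for n in("scene","top"):
    p,d=r.capture(n); cv2.imwrite(f"pics/{n}0.png",p); np.save(f"{n}_d.npy",d)
    i=r.camera_info(n); print(n,i["fovy"],i["cx"],i["cy"],np.round(i["camera_from_world"],3).tolist())
    for q in("rail","stand","pointer","feeler","loupe","tape","spool"):
        print(q,[(np.round(a["rect"]).tolist(),round(a["score"],2)) for a in r.look_for(q,n)])
E
```

```text
{'time_s': np.float64(0.0), 'joints': array([ 8.8184e+01,  2.0589e+01,  6.3500e-01, -2.0000e-02, -7.0138e+01,
       -1.6509e+01]), 'qd': array([ 0.09 , -0.015, -0.015, -0.101,  0.02 , -0.068]), 'joint_torque': array([ 0.0000e+00, -5.8271e+01,  2.9307e+01,  6.9970e+00,  7.0000e-03,
       -0.0000e+00]), 'tcp_pos': array([0.212, 0.64 , 0.226]), 'eef_rot': array([  95.164,   89.906, -103.168]), 'contact_force': array([-0.582, -0.153,  0.405]), 'moment': array([ 0.002, -0.006,  0.018]), 'gripper_width': np.float64(0.087)} 0.0188
scene 53.57064460930882 315.8560563905753 198.84896778294632 [[-1.0, -0.029, 0.001, 0.56], [-0.022, 0.745, -0.667, 0.052], [0.019, -0.667, -0.745, 1.294], [0.0, 0.0, 0.0, 1.0]]
rail [([330.0, 204.0, 359.0, 258.0], 0.73)]
stand [([310.0, 210.0, 328.0, 239.0], 0.55)]
pointer [([334.0, 204.0, 358.0, 260.0], 0.69)]
feeler [([332.0, 110.0, 344.0, 135.0], 0.76), ([342.0, 123.0, 354.0, 153.0], 0.71), ([321.0, 118.0, 330.0, 147.0], 0.56)]
loupe [([326.0, 164.0, 336.0, 182.0], 0.7)]
tape [([320.0, 278.0, 337.0, 293.0], 0.5)]
spool []
top 48.23090099164729 320.6555714460526 198.2255110821868 [[0.029, -1.0, -0.007, 0.008], [-0.99, -0.028, -0.139, 0.553], [0.139, 0.011, -0.99, 1.618], [0.0, 0.0, 0.0, 1.0]]
rail [([278.0, 213.0, 332.0, 235.0], 0.66)]
stand [([297.0, 189.0, 310.0, 207.0], 0.64), ([404.0, 224.0, 408.0, 233.0], 0.27)]
pointer []
feeler [([416.0, 203.0, 427.0, 214.0], 0.68), ([429.0, 218.0, 442.0, 230.0], 0.68), ([409.0, 224.0, 421.0, 232.0], 0.63)]
loupe [([366.0, 208.0, 380.0, 222.0], 0.7), ([298.0, 193.0, 310.0, 208.0], 0.54)]
tape [([245.0, 199.0, 260.0, 216.0], 0.47)]
spool [([425.0, 164.0, 441.0, 182.0], 0.73)]
```

View pics/scene0.png

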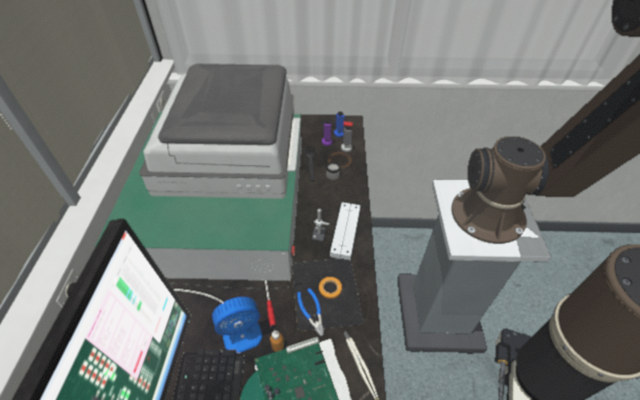

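View pics/top0.png

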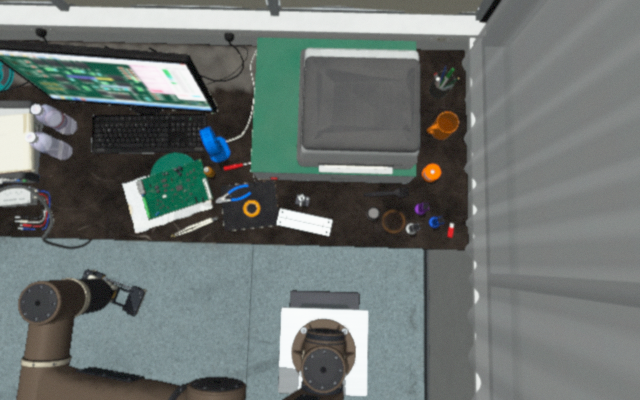

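In scene0, three feeler shapes show: purple (326,133), blue (338,122) and grey (347,138). In top0 they are at (421,209), (435,223) and (413,228). Only the grey one fits the description. The loupe is at top (373,214), the rail around (305,222), the stand at (302,200) and the tape at (251,208).

```bash
cat > h.py <<'E'
from plant import r
import cv2,numpy as np
def ray(n,u,v,z,info=None):
    "pixel -> world point on the plane at height z"
    i=info or r.camera_info(n); f=200/np.tan(np.radians(i["fovy"]/2))
    T=np.linalg.inv(i["camera_from_world"]); d=T[:3,:3]@[(u-i["cx"])/f,(v-i["cy"])/f,1]; o=T[:3,3]
    return o+d*(z-o[2])/d[2]
def proj(n,p,info=None):
    i=info or r.camera_info(n); f=200/np.tan(np.radians(i["fovy"]/2))
    c=i["camera_from_world"]@[*p,1]; return i["cx"]+f*c[0]/c[2], i["cy"]+f*c[1]/c[2]
def shift(goal,rpy=None):
    "goal TCP -> shift in tool axes, cm"
    from scipy.spatial.transform import Rotation as R
    s=r.get_state(); Rm=R.from_euler("xyz",s["eef_rot"],degrees=True)
    return Rm.inv().apply(np.array(goal)-s["tcp_pos"])*100
E
python3 - <<'E'
from h import *
p=cv2.imread("pics/top0.png"); c=cv2.resize(p[180:250,270:460],None,fx=4.2,fy=4.2,interpolation=cv2.INTER_CUBIC); cv2.imwrite("pics/crop1.png",c)
for n,u,v,z in [("feeler",413,228,.05),("purple",421,209,.05),("blue",435,223,.05),("loupe",373,214.5,.044),("tape",251,208,.012),("stand",302,200,.1),("ring",394,221,0)]:
    print(n,np.round(ray("top",u,v,z),3))
for q,z in (("rail",.025),):
    m=r.masks_of(q,"top")[0]["pixels"]; b=cv2.minAreaRect(np.argwhere(m)[:,::-1].astype(np.float32)); print(b)
    for x in cv2.boxPoints(b): print(np.round(ray("top",*x,z),3))
d=np.load("top_d.npy")
print(d[228,413],d[214,373],d[222,305])
from scipy.spatial.transform import Rotation as R
print(R.from_euler("xyz",r.get_state()["eef_rot"],degrees=True).as_matrix().round(3))
i=r.camera_info("wrist"); print(i["fovy"],np.round(i["camera_from_world"],3))
E
```

```text
feeler [ 0.451 -0.316  0.05 ]
purple [ 0.522 -0.345  0.05 ]
blue [ 0.472 -0.396  0.05 ]
loupe [ 0.497 -0.171  0.044]
tape [0.512 0.285 0.012]
stand [0.536 0.089 0.1  ]
ring [ 0.48  -0.255  0.   ]
((303.8224182128906, 221.93405151367188), (53.380409240722656, 17.054075241088867), 11.633633613586426)
[0.45  0.187 0.025]
[0.513 0.177 0.025]
[ 0.478 -0.019  0.025]
[ 0.416 -0.008  0.025]
1.5763396 1.643349 1.6614468
[[-0.    -0.314 -0.949]
 [ 0.    -0.949  0.314]
 [-1.    -0.     0.   ]]
64.97206392484293 [[-0.315 -0.949 -0.001  0.675]
 [-0.908  0.301  0.292 -0.037]
 [-0.277  0.093 -0.956  0.39 ]
 [ 0.     0.     0.     1.   ]]
```

View pics/crop1.png

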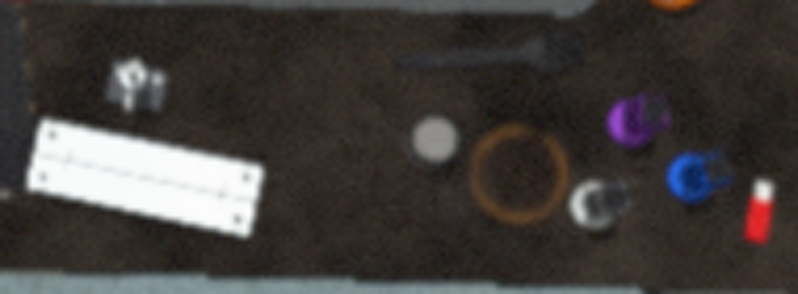

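Crop1 confirms it. The grey feeler stands at crop (595,203), which is world (0.45,-0.32). Purple (632,120) and blue (692,178) are the look-alikes, the red stick is at (760,212), the loupe at (435,138) and the rail at (145,178). I'll go above the feeler.

```bash
python3 -m creep '[[0,0,0,0,1.6,-4.7,50],[0,0,0,0,1.6,-4.7,50],[0,0,0,0,1.6,-4.7,50],[0,0,0,0,1.6,-4.7,50],[0,0,0,0,1.6,-4.7,50],[0,0,0,0,4.5,-2,50],[0,0,0,0,4.5,-2,50],[0,0,0,0,4.5,-2,50]]' 20
python3 -m creep '[[0,0,0,0,4.5,-2,50],[0,0,0,0,4.5,-2,50],[0,0,0,0,4.5,-2,50],[0,0,0,0,4.5,-2,50],[0,0,0,0,4.5,-2,50],[0,0,0,0,4.5,-1.4,50],[0,0,0,0,4.5,-1.4,50]]'
python3 -m creep '[[0,0,0,0,4.5,-1.4,50],[0,0,0,0,4.5,-1.4,50],[0,0,0,0,4.5,-1.4,50],[0,0,0,0,4.5,-1.4,50],[0,0,0,0,4.5,-1.4,50],[0,0,0,0,0,0,50],[0,0,0,0,0,0,50]]'
python3 - <<'E'
from h import *
s=r.get_state(); print(s["joints"],s["tcp_pos"],s["eef_rot"])
i=r.camera_info("wrist"); p,d=r.capture("wrist"); np.savez("w1.npz",d=d,T=i["camera_from_world"]); cv2.imwrite("pics/w1.png",p)
for q in("feeler","loupe"): print(q,[(np.round(a["rect"]).tolist(),round(a["score"],2)) for a in r.look_for(q,"wrist")])
E
```

```text
time_s: 1.65
tcp_pos: [0.4249, 0.3418, 0.2263]
eef_rot: [95.9, 90.0, -102.4]
contact_force: [0.4, -0.3, 0.6]
gripper_width: 0.044
time_s: 2.35
tcp_pos: [0.4469, 0.0028, 0.227]
eef_rot: [-142.9, 89.9, 18.8]
contact_force: [1.2, -0.1, 0.0]
gripper_width: 0.0433
time_s: 3.05
tcp_pos: [0.4424, -0.2321, 0.2263]
eef_rot: [-1.9, 90.0, 159.5]
contact_force: [0.1, 0.1, -0.5]
gripper_width: 0.0441
[-5.11801860e+00  3.88154233e+00 -2.09434885e+01 -8.17400151e-03
 -6.52020053e+01  7.66046614e+01] [ 0.44235062 -0.23213756  0.2263124 ] [ -1.94879383  89.97196436 159.53441883]
feeler [([370.0, 122.0, 422.0, 163.0], 0.97), ([376.0, 33.0, 436.0, 81.0], 0.97), ([3.0, 171.0, 13.0, 210.0], 0.69), ([1.0, 199.0, 165.0, 255.0], 0.54)]
loupe [([227.0, 112.0, 278.0, 157.0], 0.93), ([0.0, 198.0, 168.0, 254.0], 0.32)]
```

View pics/w1.png

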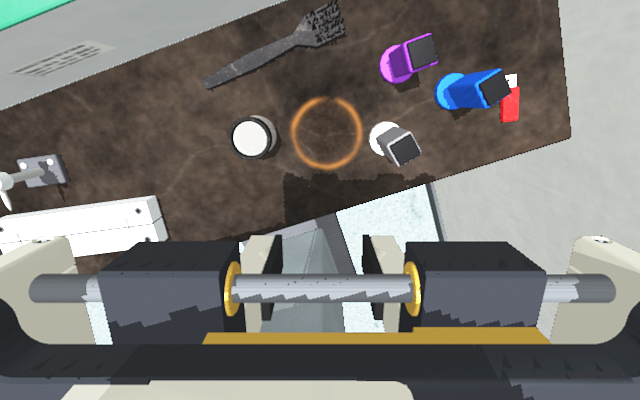

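W1 shows the grey feeler with its cap at (402,148), purple at (410,58), blue at (475,88), the loupe at (254,137) and the tape ring and brush beyond it. Next I'll get the pose and yaw from depth.

```bash
cat >> h.py <<'E'
def cloud(d,T,i):
    f=200/np.tan(np.radians(i["fovy"]/2)); v,u=np.mgrid[:400,:640]
    P=np.stack([(u-i["cx"])/f*d,(v-i["cy"])/f*d,d],-1); Ti=np.linalg.inv(T)
    return P@Ti[:3,:3].T+Ti[:3,3]
def yaw_box(P):
    (c,s,a)=cv2.minAreaRect((P[:,:2]*1000).astype(np.float32)); return np.round(c,1),np.round(s,1),round(a,1)
E
python3 - <<'E'
from h import *
z=np.load("w1.npz"); W=cloud(z["d"],z["T"],r.camera_info("wrist")); ok=z["d"]>0
for n,(l,t,rr,b) in {"feeler":(366,115,428,170),"loupe":(222,105,285,165)}.items():
    P=W[t:b,l:rr][ok[t:b,l:rr]]; P=P[P[:,2]<.15]; top=np.percentile(P[:,2],99); print(n,"top",top.round(4))
    Q=P[P[:,2]>top-.005]; print(yaw_box(Q),len(Q), Q.mean(0).round(4))
E
```

```text
feeler top 0.1
(array([ 453.6, -314.9]), array([22.8, 23.8]), 14.2) 611 [ 0.4536 -0.3148  0.0988]
loupe top 0.0441
(array([ 505.5, -170.2]), array([44.8, 45.2]), 25.0) 748 [ 0.5055 -0.1704  0.0417]
```

```bash
python3 -m creep '[[-0.142,0,0,0,0,0,55],[-0.142,0,0,0,0,0,55],[-0.142,0,0,0,0,0,55],[-0.142,0,0,0,0,0,55],[0,0,0,0,0,0,55],[0,0,0,0,0,0,55]]'
python3 - <<'E'
from h import *
from scipy.spatial.transform import Rotation as R
s=r.get_state(); M=R.from_euler("xyz",s["eef_rot"],degrees=True).as_matrix(); print(M.round(3),np.degrees(np.arctan2(M[1,1],M[0,1])),s["joints"].round(1),s["tcp_pos"])
print(shift([.4536,-.3149,.053]))
E
```

```text
time_s: 3.8
tcp_pos: [0.4432, -0.23, 0.2268]
eef_rot: [164.0, 90.0, -1.9]
contact_force: [-0.9, 0.2, -0.3]
gripper_width: 0.048
[[ 0.001  0.243 -0.97 ]
 [-0.    -0.97  -0.243]
 [-1.     0.    -0.001]] -75.91348050606248 [ -4.8   3.8 -21.   -0.  -65.2 108.9] [ 0.4432295  -0.22997909  0.22680595]
[17.38132333  8.48648128  1.07024127]
```

```bash
python3 -m creep '[[0,0,0,0,4.3,0.55,55],[0,0,0,0,4.2,0.5,55],[0,0,0,3.7,0,0,55],[0,0,0,3.7,0,0,55],[0,0,0,3.6,0,0,55],[0,0,0,0,0,0,55],[0,0,0,0,0,0,55]]'
python3 - <<'E'
from h import *
print(shift([.4536,-.3149,.053]))
i=r.camera_info("wrist"); p,d=r.capture("wrist"); W=cloud(d,i["camera_from_world"],i); ok=d>0
m=ok&(W[...,2]>.088)&(W[...,2]<.102)&(np.hypot(W[...,0]-.4536,W[...,1]+.315)<.022)
print(m.sum(), yaw_box(W[m]))
cv2.imwrite("pics/w2.png",p)
E
```

```text
time_s: 4.5
tcp_pos: [0.4538, -0.3159, 0.1171]
eef_rot: [1.9, 89.9, -163.9]
contact_force: [0.2, -0.6, 0.2]
gripper_width: 0.048
[ 6.40991697 -0.10121177 -0.00717058]
1688 (array([ 453.6, -314.9]), array([25.4, 26.1]), 14.7)
```

View pics/w2.png

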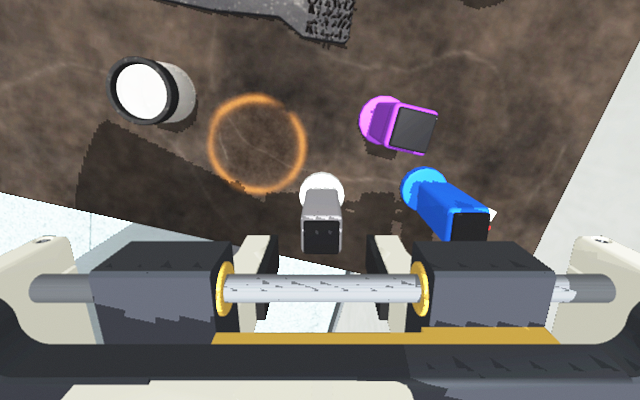

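W2 shows the grey cap at (321,235), centred and square between the fingers. Blue at (470,220) is clear of the right finger. I'll descend and grip.

```bash
python3 -m creep '[[0,0,0,2.4,-0.1,0,55],[0,0,0,2.4,0,0,55],[0,0,0,1.6,0,0,55],[0,0,0,0,0,0,55],[0,0,0,0,0,0,10],[0,0,0,0,0,0,10],[0,0,0,0,0,0,10],[0,0,0,0,0,0,10]]' 25
python3 -m creep '[[0,0,0,0,0,0,10],[0,0,0,0,0,0,10],[0,0,0,-2,0,0,10],[0,0,0,-4,0,0,10],[0,0,0,-4,0,0,10],[0,0,0,0,0,0,10],[0,0,0,0,0,0,10]]'
python3 - <<'E'
from h import *
s=r.get_state();print(s["tcp_pos"],s["gripper_width"],s["contact_force"])
E
```

```text
time_s: 5.35
tcp_pos: [0.454, -0.3152, 0.0536]
eef_rot: [147.2, 89.9, -18.6]
contact_force: [1.1, 0.8, 1.4]
gripper_width: 0.0258
time_s: 6.05
tcp_pos: [0.4534, -0.3148, 0.1532]
eef_rot: [166.4, 89.9, 0.6]
contact_force: [0.2, 0.3, -2.5]
gripper_width: 0.0261
[ 0.45341153 -0.31484645  0.15317592] 0.026130511165582463 [ 0.20153183  0.3452478  -2.49174547]
```

```bash
python3 -m creep '[[0,0,0,-1,-4.5,-0.7,10],[0,0,0,-1,-4.5,-0.7,10],[0,0,0,-1,-4.5,-0.7,10],[0,0,0,-1,-4.5,-0.7,10],[0,0,0,-1,-4.5,-0.7,10],[0,0,0,-1,-4.5,-0.7,10],[0,0,0,-1,-4.5,-0.7,10],[0,0,0,0,-4.5,-0.7,10]]'
python3 -m creep '[[0,0,0,0,0,0,10],[0,0,0,0,0,0,10]]'
python3 - <<'E'
from h import *
s=r.get_state();print(s["tcp_pos"],s["gripper_width"],s["joints"].round(1))
i=r.camera_info("wrist"); p,d=r.capture("wrist"); np.savez("w3.npz",d=d,T=i["camera_from_world"]); cv2.imwrite("pics/w3.png",p)
W=cloud(d,i["camera_from_world"],i); ok=d>0
m=ok&(abs(W[...,2]-.025)<.006)&(abs(W[...,0]-.464)<.08)&(abs(W[...,1]-.084)<.15); print(m.sum(),np.median(W[...,2][m]),yaw_box(W[m]))
for q in("rail","stand","pointer"): print(q,[(np.round(a["rect"]).tolist(),round(a["score"],2)) for a in r.look_for(q,"wrist")])
E
```

```text
time_s: 6.85
tcp_pos: [0.4184, 0.0494, 0.2225]
eef_rot: [8.7, 90.0, -157.0]
contact_force: [1.0, 0.3, -0.5]
gripper_width: 0.026
time_s: 7.05
tcp_pos: [0.4182, 0.0486, 0.2212]
eef_rot: [10.1, 89.8, -155.5]
contact_force: [-0.0, -0.3, -0.2]
gripper_width: 0.0258
[0.41817983 0.04857488 0.22124571] 0.02580674843322621 [ 33.7  -4.1 -29.5  -0.  -64.7  70.7]
10051 0.02403157685802837 (array([465.2,  85.4]), array([200.1,  60.1]), 79.3)
rail [([208.0, 57.0, 390.0, 182.0], 0.95)]
stand [([285.0, 10.0, 339.0, 71.0], 0.63)]
pointer [([293.0, 8.0, 320.0, 66.0], 0.96), ([295.0, 196.0, 350.0, 234.0], 0.63)]
```

View pics/w3.png

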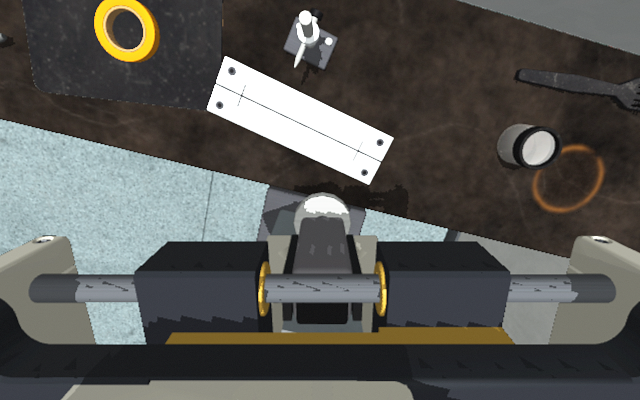

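W3 shows the rail with cross lines near (240,97) and (358,152), and the pointer tip near (296,65) with the post top at (305,17). The feeler is upright in the gripper. Next come the cross lines and the stand.

```bash
python3 - <<'E'
from h import *
z=np.load("w3.npz"); i=dict(r.camera_info("wrist")); i["camera_from_world"]=z["T"]; d=z["d"]; W=cloud(d,z["T"],i)
for u,v in((240,97),(358,152)): print(ray("wrist",u,v,.025,i).round(4))
c=np.array([.4652,.0854]); e=np.array([.1857,.9826]); n=np.array([.9826,-.1857])
R=W[...,:2]-c; a=R@n; b=R@e   # across, along
m=(d>0)&(a>.01)&(a<.11)&(abs(b)<.1)&(W[...,2]>.04)
for lo in np.arange(.04,.13,.01):
    q=m&(W[...,2]>=lo)&(W[...,2]<lo+.01)
    if q.sum(): print(lo.round(3),q.sum(),"across",a[q].min().round(4),a[q].max().round(4),"along",np.median(b[q]).round(4))
q=m&(a<.06); print("pointer",q.sum(),a[q].min(),np.median(b[q]),np.percentile(W[...,2][q],[5,50,95]).round(4))
q=m&(W[...,2]>.112); print("post",np.median(a[q]),b[q].min(),b[q].max())
q=(d>0)&(abs(W[...,2]-.008)<.004)&(a>.055)&(a<.11)&(abs(b)<.1); print("base",yaw_box(np.c_[a[q],b[q]]))
print("left",shift([*(c+.07*e),.12]),c+.07*e,"right",c-.07*e)
E
```

```text
[0.476  0.1542 0.025 ]
[0.4506 0.015  0.025 ]
0.05 30 across 0.0492 0.0941 along 0.0214
0.06 500 across 0.048 0.1 along 0.0243
0.07 23 across 0.0748 0.08 along 0.0232
0.08 29 across 0.0749 0.0816 along 0.0222
0.09 29 across 0.075 0.0823 along 0.0224
0.1 36 across 0.0749 0.0805 along 0.0225
0.11 172 across 0.0749 0.0841 along 0.0248
pointer 5728 0.010000189855188833 -0.08947169591721746 [0.2952 0.3043 0.3253]
post 0.013283328465149308 -0.09999267296750972 0.029771088424759753
base (array([79.9, 25.6]), array([36. , 50.1]), 0.1)
left [10.16999567 -8.99174557 -8.39023509] [0.478199 0.154182] right [0.452201 0.016618]
```

```bash
python3 -m creep '[[0,0,0,0,-3,-2.8,10],[0,0,0,0,-3,-2.8,10],[0,0,0,0,-3,-2.8,10],[0,0,0,4,0,0,10],[0,0,0,4,0,0,10],[0,0,0,3,0,0,10],[0,0,0,0,0,0,10],[0,0,0,0,0,0,10]]'
python3 - <<'E'
from h import *
s=r.get_state();print(s["tcp_pos"],s["contact_force"])
print(shift([.4777,.1542,.0836]))
z=np.load("w3.npz"); i=dict(r.camera_info("wrist")); i["camera_from_world"]=z["T"]; d=z["d"]; W=cloud(d,z["T"],i)
c=np.array([.4652,.0854]); e=np.array([.1857,.9826]); n=np.array([.9826,-.1857])
R=W[...,:2]-c; a=R@n; b=R@e
q=(d>0)&(a>.03)&(a<.065)&(abs(b-.025)<.012)&(W[...,2]>.045)&(W[...,2]<.11); print("pointer",q.sum(),a[q].min(),np.median(b[q]),np.percentile(W[...,2][q],[5,25,50,75,95]).round(4))
i=r.camera_info("wrist"); p,d=r.capture("wrist"); cv2.imwrite("pics/w4.png",p)
W=cloud(d,i["camera_from_world"],i);R=W[...,:2]-c; a=R@n; b=R@e
q=(d>0)&(a>.03)&(a<.065)&(abs(b-.025)<.02)&(W[...,2]>.045)&(W[...,2]<.12); print("pointer",q.sum(),a[q].min(),np.median(b[q]),np.percentile(W[...,2][q],[5,25,50,75,95]).round(4))
E
```

```text
time_s: 8.05
tcp_pos: [0.4791, 0.1546, 0.1129]
eef_rot: [50.6, 89.9, -115.3]
contact_force: [0.0, 0.5, -0.4]
gripper_width: 0.0261
[0.47906397 0.15463518 0.11286592] [ 0.04586273  0.51846372 -0.43802506]
[2.92672163 0.00581458 0.14038486]
pointer 91 0.047957616078139066 0.025270746509072076 [0.0598 0.0608 0.0614 0.0621 0.0631]
pointer 153 0.04810765830467942 0.025970197309631068 [0.0597 0.0606 0.0614 0.062  0.0627]
```

View pics/w4.png

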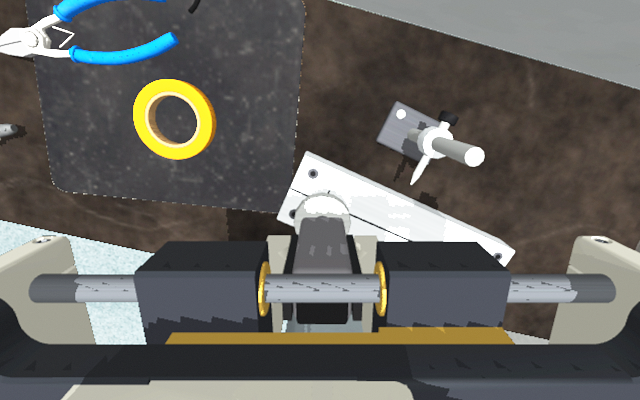

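W4: the foot is over the left cross line (around (325,205)), and the pointer at (420,165) is well clear. Pressing down now.

```bash
python3 -m creep '[[0,0,0,1.5,0,0.05,10],[0,0,0,1.4,0,0.05,10],[0,0,0,0.3,0,0,10],[0,0,0,0.3,0,0,10],[0,0,0,0.3,0,0,10],[0,0,0,0,0,0,10],[0,0,0,0,0,0,10]]'
python3 - <<'E'
from h import *
s=r.get_state();print(s["tcp_pos"],s["contact_force"]); print(shift([.4777,.1542,.0726]))
E
```

```text
time_s: 8.8
tcp_pos: [0.4785, 0.1559, 0.0755]
eef_rot: [-167.3, 89.9, 26.9]
contact_force: [1.7, -0.8, 3.2]
gripper_width: 0.0257
[0.47845617 0.15588965 0.07554208] [ 1.65247459 -0.83532803  3.21329019]
[0.2938975  0.14530146 0.11548741]
```

```bash
python3 -m creep '[[0,0,0,0.15,0.1,0.08,10],[0,0,0,0.15,0,0,10],[0,0,0,0,0,0,10],[0,0,0,0,0,0,10],[0,0,0,0,0,0,10]]'
python3 - <<'E'
from h import *
s=r.get_state();print(s["tcp_pos"],s["contact_force"]); print(shift([.4777,.1542,.0726]))
E
```

```text
time_s: 9.3
tcp_pos: [0.4773, 0.1545, 0.0718]
eef_rot: [-162.0, 90.0, 32.3]
contact_force: [1.5, 1.6, 4.4]
gripper_width: 0.0261
[0.47728076 0.1544858  0.07175252] [1.45030192 1.63362913 4.37655463]
[-0.08473484  0.03799246 -0.03366412]
```

Force is 4.4 N, about half-way in. Sliding the first part now.

```bash
python3 -m creep '[[0,0,0,0,0.73,0.34,10],[0,0,0,0,0.73,0.34,10],[0,0,0,0,0.73,0.34,10],[0,0,0,0,0.73,0.34,10],[0,0,0,0,0.73,0.34,10]]'
python3 - <<'E'
from h import *
s=r.get_state();print(s["tcp_pos"],s["contact_force"])
c=np.array([.4650,.0854]); e=np.array([.1857,.9826]); n=np.array([.9826,-.1857]); q=s["tcp_pos"][:2]-c; print("along",q@e,"across",q@n)
E
```

```text
time_s: 9.8
tcp_pos: [0.4692, 0.1138, 0.0715]
eef_rot: [4.8, 90.0, -161.0]
contact_force: [0.5, 1.0, 4.3]
gripper_width: 0.0258
[0.46917731 0.11377017 0.07152992] [0.50430634 0.99232126 4.30279718]
along 0.02865225708392552 across -0.001163717360296765
```

```bash
python3 -m creep '[[0,0,0,0,0.73,0.32,10],[0,0,0,0,0.73,0.32,10],[0,0,0,0,0.73,0.32,10],[0,0,0,0,0.73,0.32,10],[0,0,0,0,0.73,0.32,10],[0,0,0,0,0.73,0.32,10]]'
python3 - <<'E'
from h import *
s=r.get_state();print(s["tcp_pos"],s["contact_force"])
c=np.array([.4650,.0854]); e=np.array([.1857,.9826]); n=np.array([.9826,-.1857]); q=s["tcp_pos"][:2]-c; print("along",q@e,"across",q@n)
E
```

```text
time_s: 10.4
tcp_pos: [0.4615, 0.0669, 0.0716]
eef_rot: [23.7, 90.0, -142.1]
contact_force: [0.2, 1.6, 4.3]
gripper_width: 0.0259
[0.46151059 0.06685041 0.07155028] [0.21917512 1.57532088 4.34870142]
along -0.018874811965832704 across 1.5968113259175825e-05
```

```bash
python3 -m creep '[[0,0,0,0,0.73,0.335,10],[0,0,0,0,0.73,0.335,10],[0,0,0,0,0.73,0.335,10],[0,0,0,0,0.73,0.335,10],[0,0,0,0,0.73,0.335,10],[0,0,0,0,0.73,0.335,10],[0,0,0,0,0,0,10],[0,0,0,0,0,0,10]]'
python3 - <<'E'
from h import *
s=r.get_state();print(s["tcp_pos"],s["contact_force"])
c=np.array([.4650,.0854]); e=np.array([.1857,.9826]); n=np.array([.9826,-.1857]); q=s["tcp_pos"][:2]-c; print("along",q@e,"across",q@n)
E
```

```text
time_s: 11.2
tcp_pos: [0.4523, 0.0193, 0.0714]
eef_rot: [24.7, 89.9, -141.1]
contact_force: [-0.3, -2.1, 4.1]
gripper_width: 0.0258
[0.45231494 0.01928488 0.07140782] [-0.32729993 -2.10536846  4.14723332]
along -0.06732033427018855 across -0.00018676328975524348
```

```bash
python3 -m creep '[[0,0,0,0,0.25,0.12,10],[0,0,0,0,0,0,10],[0,0,0,0,0,0,10],[0,0,0,-1,0,0,10],[0,0,0,-3,0,0,10],[0,0,0,-3,0,0,10],[0,0,0,0,3.2,0.8,10],[0,0,0,0,3.2,0.8,10]]'
python3 -m creep '[[0,0,0,0,3,0.8,10],[0,0,0,3,0,0,10],[0,0,0,3,0,0,10],[0,0,0,0,0,0,10],[0,0,0,0,0,0,10]]'
python3 - <<'E'
from h import *
print(r.get_state()["tcp_pos"],shift([.45,-.08,.054]), ray("top",415,246,0),ray("top",345,243,0))
E
```

```text
time_s: 12.0
tcp_pos: [0.4524, -0.0485, 0.1427]
eef_rot: [-154.4, 89.9, 39.9]
contact_force: [0.7, -0.5, -1.3]
gripper_width: 0.0258
time_s: 12.5
tcp_pos: [0.4517, -0.0797, 0.0818]
eef_rot: [4.0, 89.9, -161.8]
contact_force: [0.7, 0.1, 0.5]
gripper_width: 0.0259
[ 0.45168576 -0.07969863  0.08184007] [ 2.78436015 -0.01267535  0.16491327] [ 0.38822434 -0.33344736  0.        ] [ 0.39179215 -0.07196886  0.        ]
```

```bash
python3 -m creep '[[0,0,0,1.4,0,0,10],[0,0,0,1,0,0,10],[0,0,0,0.3,0,0,10],[0,0,0,0,0,0,10],[0,0,0,0,0,0,10]]'
python3 - <<'E'
from h import *
s=r.get_state();print(s["tcp_pos"],s["contact_force"])
E
```

```text
time_s: 13.0
tcp_pos: [0.4526, -0.0795, 0.0552]
eef_rot: [167.1, 90.0, 1.3]
contact_force: [-0.4, -0.0, -0.4]
gripper_width: 0.026
[ 0.45257139 -0.07951158  0.05516666] [-0.36395255 -0.0134883  -0.42278538]
```

```bash
python3 -m creep '[[0,0,0,0.1,0,0,10],[0,0,0,0,0,0,10],[0,0,0,0,0,0,35],[0,0,0,0,0,0,55],[0,0,0,0,0,0,55],[0,0,0,0,0,0,55],[0,0,0,0,0,0,55],[0,0,0,0,0,0,55]]'
python3 -m creep '[[0,0,0,-2,0,0,55],[0,0,0,-4,0,0,55],[0,0,0,-5,0,0,55],[0,0,0,-3,0,0,55],[0.12,0,0,-2,4.5,-3,90],[0.12,0,0,0,4,-3,90],[0.12,0,0,0,0,0,90],[0.08,0,0,0,0,0,90]]'
python3 -m creep '[[0,0,0,0,0,0,90],[0,0,0,0,0,0,90]]'
python3 - <<'E'
from h import *
s=r.get_state();print(s["tcp_pos"],s["gripper_width"],s["joints"].round(1))
i=r.camera_info("wrist"); p,d=r.capture("wrist"); cv2.imwrite("pics/w5.png",p); W=cloud(d,i["camera_from_world"],i)
m=(d>0)&(W[...,2]>.037)&(W[...,2]<.05)&(np.hypot(W[...,0]-.5055,W[...,1]+.17)<.035); print("loupe",m.sum(),yaw_box(W[m]),cv2.minEnclosingCircle((W[m][:,:2]*1000).astype(np.float32)))
m=(d>0)&(W[...,2]>.092)&(W[...,2]<.11)&(np.hypot(W[...,0]-.4526,W[...,1]+.08)<.03); print("feeler",m.sum(), yaw_box(W[m]) if m.any() else "")
print(shift([.5055,-.1702,.02]))
E
```

```text
time_s: 13.8
tcp_pos: [0.4522, -0.0796, 0.0536]
eef_rot: [-3.1, 90.0, -168.9]
contact_force: [-0.2, -1.1, -0.1]
gripper_width: 0.0481
time_s: 14.6
tcp_pos: [0.5222, -0.148, 0.21]
eef_rot: [9.5, 89.9, 178.2]
contact_force: [-0.6, 0.4, -0.8]
gripper_width: 0.0745
time_s: 14.8
tcp_pos: [0.5217, -0.1469, 0.2108]
eef_rot: [16.2, 90.0, -174.7]
contact_force: [-0.4, -0.3, 0.1]
gripper_width: 0.079
[ 0.52169166 -0.14688327  0.21079981] 0.07902429906940096 [  5.    8.7 -17.5   0.  -63.8  74.2]
loupe 1274 (array([ 505.6, -169.7]), array([44.3, 45.2]), 79.1) ((505.3427734375, -170.00177001953125), 23.109678268432617)
feeler 386 (array([459.1, -81.4]), array([31.7, 16.7]), 73.6)
[19.09688045  2.60735717  1.15549819]
```

View pics/w5.png

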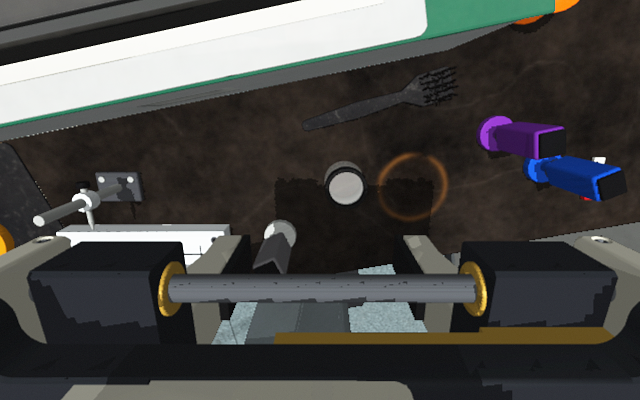

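W5: the feeler stands upright alone at (278,240), the loupe is at (345,185), and the look-alikes at (520,140) and (580,175) are untouched. I'll turn the jaws a little further from the feeler before descending on the loupe.

```bash
python3 -m creep '[[0.11,0,0,0,0,0,90],[0.11,0,0,0,0,0,90],[0.11,0,0,0,0,0,90],[0,0,0,0,0,0,90],[0,0,0,0,0,0,90]]'
python3 - <<'E'
from h import *
print(r.get_state()["tcp_pos"],shift([.5055,-.1700,.015]))
E
```

```text
time_s: 15.35
tcp_pos: [0.5218, -0.1467, 0.2111]
eef_rot: [-150.2, 90.0, 0.1]
contact_force: [-0.3, -0.3, -0.3]
gripper_width: 0.0791
[ 0.5218182  -0.14667149  0.21110207] [19.60963489  2.83796994  0.2709147 ]
```

```bash
python3 -m creep '[[0,0,0,0,2.8,0.27,90],[0,0,0,4.5,0,0,90],[0,0,0,4.5,0,0,90],[0,0,0,4.5,0,0,90],[0,0,0,0,0,0,90],[0,0,0,0,0,0,90]]'
python3 - <<'E'
from h import *
print(r.get_state()["tcp_pos"],shift([.5055,-.1700,.015]))
E
```

```text
time_s: 15.95
tcp_pos: [0.5057, -0.17, 0.0764]
eef_rot: [55.7, 89.9, -154.0]
contact_force: [-0.8, -0.4, 1.0]
gripper_width: 0.0786
[ 0.50574767 -0.16997995  0.07644235] [6.14426392e+00 6.09680378e-03 1.51043050e-02]
```

```bash
python3 -m creep '[[0,0,0,3,0,0,90],[0,0,0,2,0,0,90],[0,0,0,1.1,0,0,90],[0,0,0,0,0,0,90],[0,0,0,0,0,0,90],[0,0,0,0,0,0,40],[0,0,0,0,0,0,40],[0,0,0,0,0,0,40]]' 25
python3 -m creep '[[0,0,0,0,0,0,40],[0,0,0,0,0,0,40],[0,0,0,0,0,0,40],[0,0,0,0,0,0,40]]'
python3 - <<'E'
from h import *
s=r.get_state();print(s["tcp_pos"],s["contact_force"],s["gripper_width"])
E
```

```text
time_s: 16.75
tcp_pos: [0.506, -0.1698, 0.0156]
eef_rot: [-151.1, 89.9, -1.0]
contact_force: [0.9, 0.8, -0.8]
gripper_width: 0.0604
time_s: 17.15
tcp_pos: [0.5056, -0.1699, 0.015]
eef_rot: [140.2, 90.0, -69.7]
contact_force: [-1.7, 0.8, 2.3]
gripper_width: 0.0446
[ 0.50557069 -0.1698533   0.01503546] [-1.69703396  0.77586656  2.31143397] 0.044622236440404216
```

```bash
python3 -m creep '[[0,0,0,-1,0,0,40],[0,0,0,-3,0,0,40],[0,0,0,-5,0,0,40],[0,0,0,-5,0,0,40],[-0.11,0,0,-4.5,0,0,40],[-0.11,0,0,0,0,0,40],[-0.11,0,0,0,0,0,40],[0,0,0,0,0,0,40]]'
python3 - <<'E'
from h import *
s=r.get_state();print(s["tcp_pos"],s["contact_force"],s["gripper_width"],shift([.4699,.1105,.2]))
E
```

```text
time_s: 17.95
tcp_pos: [0.5053, -0.1698, 0.2008]
eef_rot: [-155.2, 89.9, 13.9]
contact_force: [0.1, -0.6, -1.4]
gripper_width: 0.0442
[ 0.50531978 -0.16975302  0.20076576] [ 0.07059893 -0.59157793 -1.40237078] 0.04424280282183646 [  0.07981457 -26.84970144   8.77816399]
```

```bash
python3 -m creep '[[0,0,0,0,-3.35,1.1,40],[0,0,0,0,-3.35,1.1,40],[0,0,0,0,-3.35,1.1,40],[0,0,0,0,-3.35,1.1,40],[0,0,0,0,-3.35,1.1,40],[0,0,0,0,-3.35,1.1,40],[0,0,0,0,-3.35,1.1,40],[0,0,0,0,-3.35,1.1,40]]'
python3 -m creep '[[0,0,0,4,0,0,40],[0,0,0,0,0,0,40],[0,0,0,0,0,0,40]]'
python3 - <<'E'
from h import *
s=r.get_state();print(s["tcp_pos"],s["gripper_width"],shift([.4699,.1105,.077]))
p,d=r.capture("wrist"); i=r.camera_info("wrist"); cv2.imwrite("pics/w6.png",p); W=cloud(d,i["camera_from_world"],i)
c=np.array([.4652,.0854]); e=np.array([.1857,.9826]); n=np.array([.9826,-.1857]); R=W[...,:2]-c; a=R@n; b=R@e
q=(d>0)&(a>.045)&(a<.067)&(abs(b-.025)<.02)&(W[...,2]>.045)&(W[...,2]<.12); print("pointer",q.sum(),a[q].min(),b[q].mean(),np.percentile(W[...,2][q],[5,50,95]).round(4))
E
```

```text
time_s: 18.75
tcp_pos: [0.4696, 0.1113, 0.2]
eef_rot: [49.2, 90.0, -142.0]
contact_force: [1.1, -0.2, -1.5]
gripper_width: 0.0444
time_s: 19.05
tcp_pos: [0.4698, 0.1095, 0.1599]
eef_rot: [57.5, 89.9, -133.5]
contact_force: [0.4, -0.7, 1.0]
gripper_width: 0.0441
[0.46982594 0.10947074 0.15992419] 0.044114224670966755 [ 8.29218273e+00 -1.20717157e-01  8.61015413e-04]
pointer 124 0.04931255135229552 0.025762336463497036 [0.0611 0.0626 0.064 ]
```

View pics/w6.png

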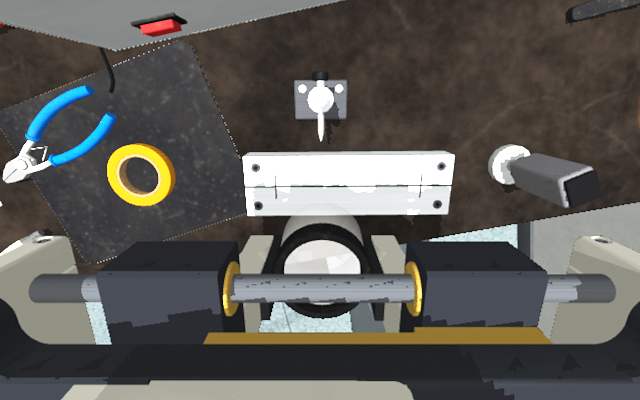

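W6: the loupe is level in the fingers at (322,265), in line with the pointer tip at (321,140). The feeler stands at right (545,170). Descending to the pointer height.

```bash
python3 -m creep '[[0,0,0,2.5,-0.1,0,40],[0,0,0,2.5,0,0,40],[0,0,0,2,0,0,40],[0,0,0,1.35,0,0,40],[0,0,0,0,0,0,40],[0,0,0,0,0,0,40],[0,0,0,0,0,0,40],[0,0,0,0,0,0,40]]'
python3 - <<'E'
from h import *
s=r.get_state();print(s["tcp_pos"],s["gripper_width"],s["contact_force"],np.abs(s["qd"]).max(),shift([.4699,.1105,.076]))
p,d=r.capture("wrist"); i=r.camera_info("wrist"); cv2.imwrite("pics/w7.png",p); W=cloud(d,i["camera_from_world"],i)
c=np.array([.4652,.0854]); e=np.array([.1857,.9826]); n=np.array([.9826,-.1857]); R=W[...,:2]-c; a=R@n; b=R@e
q=(d>0)&(a>.045)&(a<.067)&(abs(b-.025)<.02)&(W[...,2]>.045)&(W[...,2]<.12); print("pointer",q.sum(),a[q].min(),b[q].mean(),np.percentile(W[...,2][q],[5,50,95]).round(4))
q=(d>0)&(np.hypot(W[...,0]-.4699,W[...,1]-.1105)<.022)&(W[...,2]>.085)&(W[...,2]<.12); print("loupe top",q.sum(),np.percentile(W[...,2][q],[50,95]),W[q].mean(0),yaw_box(W[q]))
P=W[q];A=np.c_[P[:,:2],np.ones(len(P))]
m=P[:,2]>np.percentile(P[:,2],30); print("slope",np.linalg.lstsq(A[m],P[m,2],rcond=None)[0].round(3))
pp,_=r.capture("scene"); cv2.imwrite("pics/s2.png",np.vstack([p[100:300],cv2.resize(pp[90:310,230:400],(640,828),interpolation=cv2.INTER_CUBIC)[200:600]]))
E
```

```text
time_s: 19.9
tcp_pos: [0.4712, 0.1113, 0.0776]
eef_rot: [-136.6, 89.9, 32.4]
contact_force: [0.5, 0.1, -0.7]
gripper_width: 0.0441
[0.47116468 0.1113093  0.07756622] 0.04406530847351088 [ 0.47148979  0.14029502 -0.66110582] 0.3083904567367576 [0.15630986 0.10381007 0.10892613]
pointer 265 0.047937395853440604 0.02495646484590325 [0.0599 0.0615 0.0628]
loupe top 3599 [0.10155435 0.10587952] [0.47271345 0.10999521 0.10220561] (array([470. , 109.7]), array([43.9, 42.4]), 2.5)
slope [-0.042 -0.028  0.126]
```

View pics/s2.png

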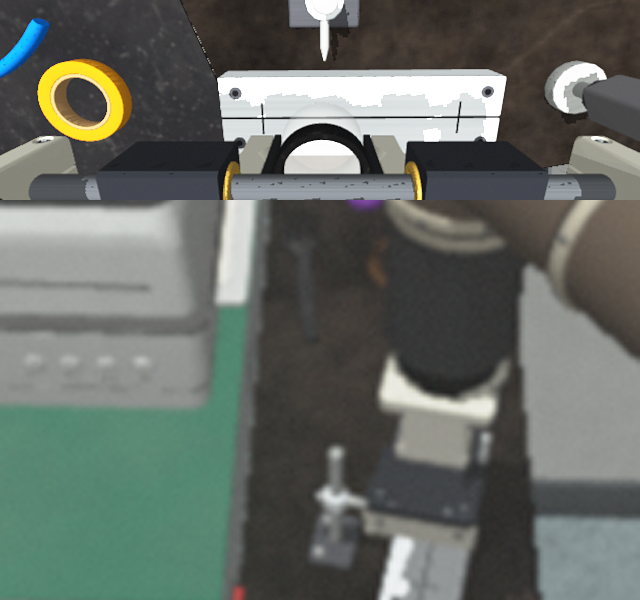

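The picture shows the loupe held upright just in front of the pointer tip (324,55), touching nothing, with the feeler standing at (578,85). I'll trim it 1 mm lower, settle and hand in.

```bash
python3 -m creep '[[0,0,0,0.1,0.05,0.05,40],[0,0,0,0,0,0,40],[0,0,0,0,0,0,40],[0,0,0,0,0,0,40]]'
python3 -c "
from plant import r
s=r.get_state();print(s['time_s'],s['tcp_pos'],s['gripper_width']);print(r.close_job())"
```

```text
time_s: 20.4
tcp_pos: [0.4698, 0.1106, 0.0754]
eef_rot: [50.9, 90.0, -140.1]
contact_force: [-0.1, 0.3, -0.5]
gripper_width: 0.0445
20.4 [0.46980943 0.11063368 0.07537643] 0.0445457660033145
the job is handed in; nothing more can be done
None
```

The job is done and handed in at 20.4 s; no verdict was reported.

- **Seam check:** I slid the grey feeler in one pass from the left cross line to the right one. The force readings stayed between 4.1 and 4.4 N, about half-way in, and the foot stayed within about 1.5 mm of the seam.
- **Feeler:** it stands released and upright on the bare desk at about (0.452, -0.080).
- **Loupe:** it is held over the seam in front of the pointer, within about 1 mm of the point I worked out. The rim is at about 0.0605 m and the pointer tip at about 0.060 m, both from depth readings good to about 2 mm.
- **Pointer and other things:** the pointer measured the same before and after. No bystander looked disturbed in the wrist pictures, but I did not measure them.

Two checks did not quite agree. The grip width read 44.5 mm on the 47 mm loupe. A rough slope fit to the loupe's top gave about 0.05 rad, probably depth noise and well under the 0.12 limit; in the picture it looked level.

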